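# Serve a portion of walnuts from the nut dispenser

### The arm

A 6-joint arm with a two-finger parallel gripper is mounted at the origin on a cart in front of the work surface, level with it; the furniture and walls round the work are solid. World frame = base frame: x ahead of the robot, y to its left, z up, the work surface at z = 0. Lengths are in mm, angles in rad, forces in N, time in s.
With the tool pointing down it reaches from about 275 to 1000 mm from the base axis. Payload 8.4 kg.
Tool frame: the origin (TCP) lies midway between the tips of the shut fingers; the grasp point (between the pads) lies grip_depth behind it (grip_depth is the distance from the TCP to the grasp point, in mm); z points along the fingers, y is the line along which they close (so a half turn about z gives the same grasp; the last joint's range is limited). The gripper opens to 85 mm and grips with 20 to 120 N. Pads are 22 mm wide; open, the fingers measure 114 mm over their backs; the gripper's body (76 mm by 85 mm) begins 54 mm behind the grasp point. The pads swing forward as they close: fully open they stand 13 mm farther back than shut.
Start: joints at [1.111, 0.353, 1.633, -0, 1.155, -0.002], TCP at [276.234, 560.645, 208.381] pointing down, gripper open.
Joint ranges: [-2.63, 2.63], [-0.92, 2.1], [0.06, 2.66], [-1.3, 4.44], [0, 2.69], [-3.02, 3.02]. Speed limits (rad/s): [2.22, 2.22, 2.79, 3.14, 3.14, 3.14].

### API

Orientations are given as [roll, pitch, yaw] about the fixed x, y, z axes, in that order (R = Rz(yaw) Ry(pitch) Rx(roll)).
In Python, from rig import * gives the robot as it stands.
- The arm moves only by the shell command python3 -m creep 'ROWS' [FORCE]. ROWS is JSON, a list of rows, each an object of numbers: "x", "y", "z": the shift along the tool's x, y, z in mm; "rx", "ry", "rz": the turn, a rotation vector about the tool's x, y, z in rad; "hand": the finger opening in mm, from 0 to 85.4. A call has 1 to 20 rows; each row shifts and turns the commanded pose from where the row before left it, along the tool's axes as they then stand; what a row does not reach is not made up. A row lasts 1/8 s, in which the tool goes at most 62.5 mm and 10.7 degrees, less where a joint would pass 70% of its speed; a pose out of reach is approached as far as the arm can. A call with a gripper value outside its range is refused whole. The fingers move at their own pace and stop on an object; FORCE is the grip in N (left out, the last holds). Time passes only in rows, so rows that do not move let the fingers close. It gives the time, the measured TCP pose, the force, the opening and the grip force at its end, in the units of the state.
- sense(): the state, without advancing time (a new reading comes with each control period).
- grab_frame(name): name is "scene" or "top" or "wrist"; returns the picture (420x560x3 uint8, red, green, blue); there is no depth.
- get_calibration(name): a dict with "K" (3x3 intrinsics, pixels), "R" (3x3) and "t" (3): a world point X has camera coordinates R X + t. Camera axes: x right, y down, z forward; pixel columns grow to the right and rows downward; lengths in mm; the calibration is good to about 2 mm. A picture is of the moment at which its call begins: read the wrist's pose just before it. get_calibration takes no time and is no camera call; for the wrist camera it gives the pose at the moment of the call.
- sign_off(): hands the job in; it is judged then, once.
The state is a dict: "clock": time; "qpos": joint angles; "qvel": joint speeds; "joint_efforts": joint torques, N m; "eef_pos": TCP position; "tcp_rot": TCP orientation; "contact_force": force on the tool from outside, world axes, zero at the start; "wrist_torque": the same for the moment, N m; "opening": opening from 0.0 (shut) to 1.0 (fully open); "grasp_force": force on a finger pad.
Only numpy, scipy, OpenCV 4.12 (cv2) and the standard library are available. Lean on these libraries where they do the work, as an engineer would, in place of code of your own. Each camera call takes 0.05 s, during which the arm holds its last target. There are 200 camera calls.

### The job

Pull the full portion cup forward out of the nut dispenser, past its catches and without losing a walnut, and tip all six walnuts into the blue serving bowl. Then stand the empty cup upright on the worktop clear of the dispenser, and leave the other things where they are.

Things in the scene. Friction and masses are not known exactly. Their poses are not given: they have to be found in the camera images.
- dispenser: fixed gravity nut dispenser: steel base plate (x 5 to 175, y +-70, 9 mm high), column at the back, black paddle housing, clear hopper of walnuts on top, 355 mm tall; knob on its +y side reaches y 89 mm. Origin: on the worktop at the front middle; z up, x to its back: the open front faces its -x. The portion cup hangs in it by side flanges on two short rails
- cup_place (a point): where the underside of the portion cup is at the start: 65 mm behind the dispenser's origin, 38 mm up. Axes as the dispenser's and the cup's. Pull straight forward (-x): two sprung catches give way at 10 to 20 N in the first 6 mm, then 3 to 8 N of drag; the flanges leave the rails after 52 mm, the lip clears the housing after 80 mm
- housing_edge (a point): middle of the lower front edge of the dispenser's housing, 12 mm ahead (-x) of cup_place, z 108 mm. The housing and hopper (y +-64 mm) stand from here back over the cup, 10 mm above its rim: the cup cannot be taken from straight above, nor lifted before it is pulled clear. Axes as the dispenser's
- rail_front (a point): front end of the two rails, midway between them, 94 mm up, 21 mm ahead of cup_place. Rails: 33 to 49 mm to each side, 52 mm long (from here back), z 88 to 112 mm. In front of this point the space over and beside the cup is free. Axes as the dispenser's
- cup: teal portion cup, open top, full of walnuts. Origin: centre of underside; x to its far (pouring) end, z up. Flat parallel sides 62 mm apart, x -46 to 46 mm; 60 mm tall; walls 2.5, floor 3 mm; front wall upright at x -46 mm. Flanges under the rim: 4 mm thick, y +-38 (bumps to 42), x -20 to 30 mm. 0.12 kg empty. At the start in the dispenser, axes parallel to its axes, underside 38 mm up
- cup_grip (a point): where to hold the cup: midway between its flat ribbed sides (62 mm apart), 18 mm behind the front wall (x -28 mm in the cup), 34 mm above the underside. Reached past rails and housing by fingers that come from in front and above, tilted 35 to 45 degrees. Axes as the cup's
- cup_lip (a point): middle of the pouring lip, the top edge of the far wall: 66 mm ahead (+x) of the cup's origin, 60 mm up. The far wall leans outward from x 46 mm at the floor to here (18 degrees). Axes as the cup's
- bowl: blue ceramic serving bowl, round, 150 mm wide at the rim, 58 mm tall, wall 4 mm, 0.4 kg, loose on the worktop. Origin: centre of its underside, z up
- water_dispenser: fixed equipment: glass drink jar on a black wire stand, 251x220 mm, 390 mm tall, with a tap at its front; origin: centre of its underside. Keep the arm clear of it
- walnut_1: a whole walnut, brown, nearly round, 27 mm, 14 g; origin at its centre; rolls easily
- walnut_2: a whole walnut, brown, nearly round, 27 mm, 14 g; origin at its centre; rolls easily
- walnut_3: a whole walnut, brown, nearly round, 27 mm, 14 g; origin at its centre; rolls easily
- walnut_4: a whole walnut, brown, nearly round, 27 mm, 14 g; origin at its centre; rolls easily
- walnut_5: a whole walnut, brown, nearly round, 27 mm, 14 g; origin at its centre; rolls easily
- walnut_6: a whole walnut, brown, nearly round, 27 mm, 14 g; origin at its centre; rolls easily
- mug: bystander: white and green ceramic mug with a handle, 92x127x93 mm; origin: centre of its underside
- pepper_jar: bystander: spice jar with a black cap, 40 mm wide, 105 mm tall; origin: centre of its underside
- yoghurt_tub: bystander: small white printed tub, 72 mm wide, 71 mm tall; origin: centre of its underside
- teaspoon: bystander: steel teaspoon lying flat, 139x30x10 mm; origin: centre of its underside

How it is judged:
By the outcome, as a careful person would: the job done as asked, in the order asked, and still so for the second after the job is handed in, with the robot touching nothing.
It also fails if it takes over 67 s, if anything falls off the work surface, if the arm or the gripper's body presses on something with over 40 N, if the wrist force passes 120 N, or if a joint passes its speed limit or range.

## Working session

There is one attempt and no reset: what is moved stays moved. The work goes in short steps, Python scripts to look and compute and a shell command to move; the robot and the scene stay as the last step left them, time stands still between calls to the robot, and variables do not carry over. Pictures are saved under pics/ and viewed, at most 10 in all, crops included, and the job is handed in when it is done.

```bash
mkdir -p pics
python3 - <<'E'
from rig import *
import cv2
for n in("scene","top"):
    cv2.imwrite(f"pics/{n}0.png",cv2.resize(grab_frame(n)[:,:,::-1],(800,600),interpolation=cv2.INTER_CUBIC))
    c=get_calibration(n);print(n,c)
s=sense();print(s)
E
```

```text
scene {'K': array([[408.22704774,   0.        , 279.02902018],
       [  0.        , 408.22704774, 206.43461407],
       [  0.        ,   0.        ,   1.        ]]), 'R': array([[ 0.53581904, -0.84433153, -0.0014919 ],
       [-0.4320748 , -0.27267894, -0.85962641],
       [ 0.72540287,  0.46124881, -0.51092094]]), 't': array([-458.70545142,  269.19743903,  921.02917158])}
top {'K': array([[413.39586601,   0.        , 282.18547329],
       [  0.        , 413.39586601, 210.65872822],
       [  0.        ,   0.        ,   1.        ]]), 'R': array([[ 0.04533108, -0.99895671,  0.00553052],
       [-0.97371964, -0.04542143, -0.22317471],
       [ 0.22319308,  0.00473158, -0.97476277]]), 't': array([-207.40737971,  588.89845594, 1166.73795995])}
{'clock': 0.1, 'qpos': array([ 1.11061064e+00,  3.53545097e-01,  1.63407400e+00,  4.78483589e-07,
        1.15521625e+00, -2.41751314e-03]), 'qvel': array([-0.00128375, -0.0009701 , -0.00060424, -0.00174307,  0.00091764,
        0.0011259 ]), 'joint_efforts': array([-5.42073633e-05, -6.06361270e+01, -3.42818606e+01,  6.13006137e-05,
        4.08970169e-03,  2.02292216e-05]), 'eef_pos': array([276.01888622, 560.22675454, 207.75179364]), 'tcp_rot': array([-3.14034996e+00, -3.44174014e-06,  2.68382429e+00]), 'contact_force': array([ 0.35234616, -0.04687398, -0.57899283]), 'wrist_torque': array([ 0.01023906,  0.03865293, -0.01209294]), 'grasp_force': 0.0, 'opening': 1.0009530647206857}
```

View pics/scene0.png

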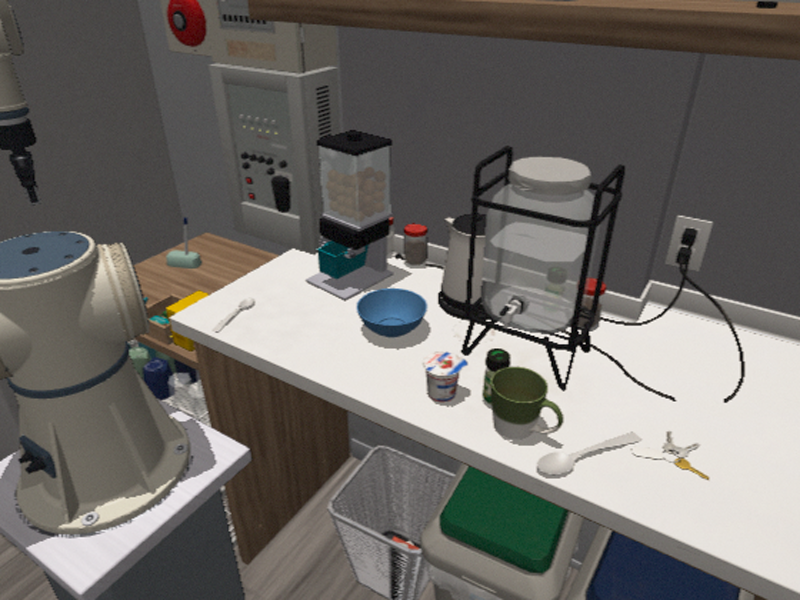

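View pics/top0.png

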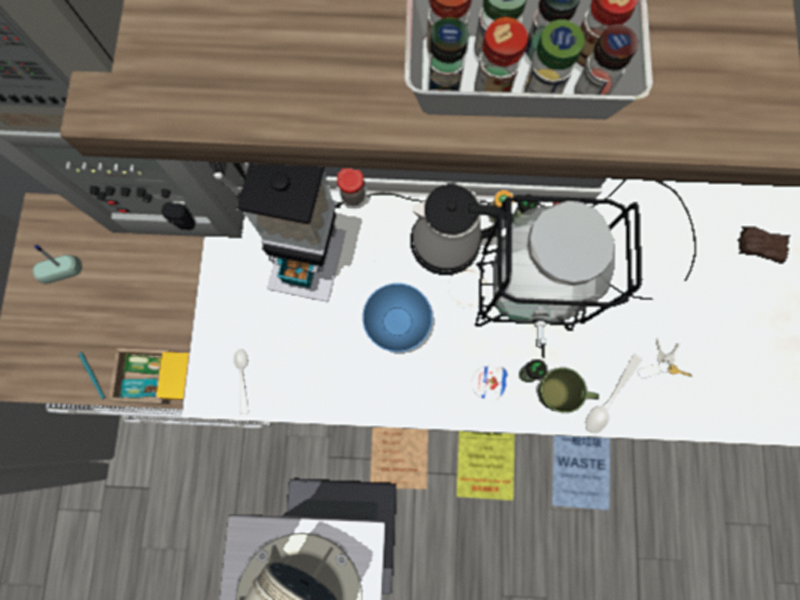

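The scene view shows the dispenser around (350,260) with the bowl at (392,312). In the top view the dispenser's front base edge runs from (268,291) to (328,300) and the bowl is at (398,317). I'll enlarge crops of both.

Run:
```python
import cv2,numpy as np
t=cv2.imread("pics/top0.png");s=cv2.imread("pics/scene0.png")
a=cv2.resize(t[220:370,235:435],(800,600),interpolation=cv2.INTER_CUBIC)
b=cv2.resize(s[210:330,290:450],(800,600),interpolation=cv2.INTER_CUBIC)
cv2.imwrite("pics/ct.png",a);cv2.imwrite("pics/cs.png",b)
```

```text
(no output)
```

View pics/ct.png

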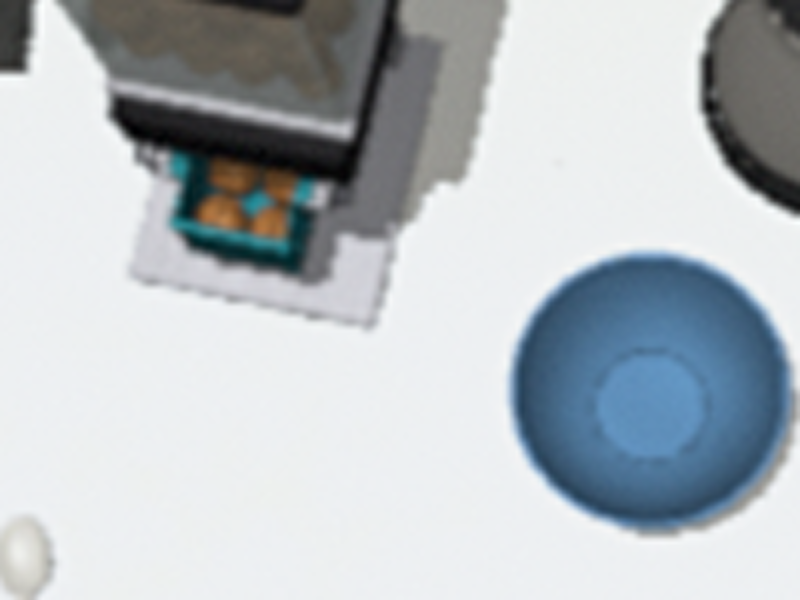

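View pics/cs.png

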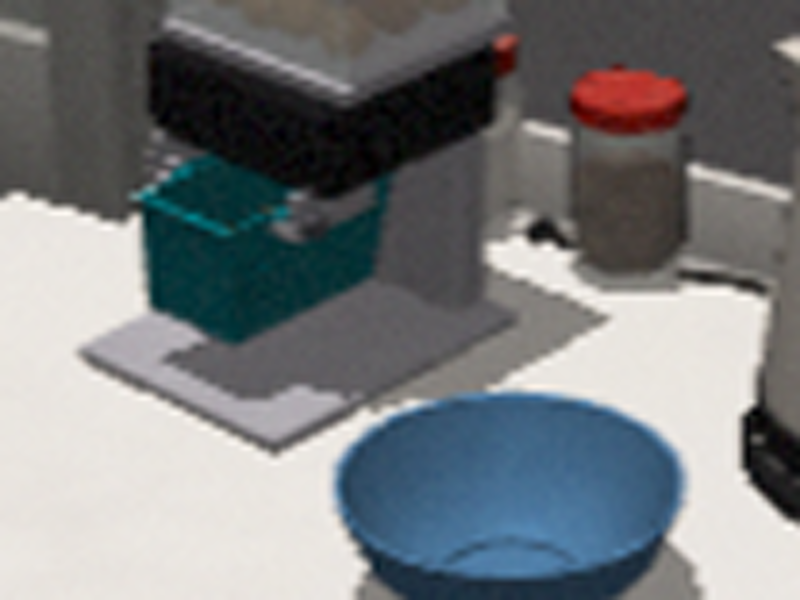

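The crops give the base's front corners at ct (132,275) and (375,327), and at cs (82,352), (275,445) and (515,318). The cup's front rim corners are at ct (175,222) and (298,250), and at cs (143,197) and (228,233). I'll fit both poses from these.

```bash
cat > h.py <<'E'
from rig import *
import numpy as np
from scipy.optimize import least_squares
from scipy.spatial.transform import Rotation as Ro
C={n:get_calibration(n) for n in("scene","top")}
def proj(n,X,c=None):
    c=c or C[n];p=(c["K"]@(c["R"]@np.atleast_2d(X).T+np.reshape(c["t"],(3,1)))).T
    return p[:,:2]/p[:,2:]
def orig(p,off,s): return ((np.array(p,float)+.5)/s+off)*0.7-.5
E
python3 - <<'E'
from h import *
T=lambda p:orig(p,(235,220),4); S=lambda p:orig(p,(290,210),5)
L=[("top",(5,70,9),T((132,273))),("top",(5,-70,9),T((375,325))),("scene",(5,70,9),S((82,352))),("scene",(5,-70,9),S((275,442))),
("scene",(175,-70,9),S((515,317))),("top",(19,31,98),T((175,222))),("top",(19,-31,98),T((298,250))),("scene",(19,31,98),S((143,197))),("scene",(19,-31,98),S((228,233)))]
def W(q,l):return Ro.from_euler('z',q[2]).apply(l)+[q[0],q[1],0]
f=lambda q:np.concatenate([proj(n,W(q,l))[0]-p for n,l,p in L])
r=least_squares(f,[700,200,0]);print(r.x,np.degrees(r.x[2]),r.fun.reshape(-1,2).round(1))
a=np.linspace(0,6.28,200)
def g(q):
    c=np.c_[q[0]+75*np.cos(a),q[1]+75*np.sin(a),0*a+58];t=proj("top",c);s=proj("scene",c)
    tl,th=T((511,252)),T((790,530));sl,sr=S((338,393)),S((685,393))
    return np.r_[t.min(0)-tl,t.max(0)-th,s.min(0)-sl,s.max(0)[0]-sr[0]]
r=least_squares(g,[650,0]);print(r.x,r.fun.round(1))
# others approx (top view), z guess
def back(n,p,z):
    c=C[n];d=c["R"].T@np.linalg.inv(c["K"])@[*p,1];o=-c["R"].T@c["t"];return o+d*(z-o[2])/d[2]
for nm,p,z in[("spoon",(241,358),5),("spoonend",(244,412),5),("tub",(490,381),71),("pepper",(533,370),105),("mug",(563,390),93),("wd stand corner",(480,322),0),("kettle left",(412,250),30),("shelf edge",(400,165),700),("counter front",(300,420),0),("tap",(541,345),100)]:
    print(nm,back("top",orig(p,(0,0),1),z).round())
E
```

```text
[ 6.07477902e+02  5.26666546e+01 -1.64621971e-01] -9.432144170076413 [[-0.5  1. ]
 [ 0.3  1. ]
 [ 0.1 -1.2]
 [ 0.9 -0. ]
 [ 1.9 -0.9]
 [-0.6  0.7]
 [-1.6  0.1]
 [ 0.2 -0.5]
 [ 0.9  0.1]]
[ 564.96059513 -168.49885618] [-0.8 -0.1  0.5  0.5 -0.5 -0.6  1. ]
spoon [471. 163.   5.]
spoonend [357. 144.   5.]
tub [ 440. -363.   71.]
pepper [ 462. -442.  105.]
mug [ 426. -504.   93.]
wd stand corner [ 574. -350.    0.]
kettle left [ 722. -194.   30.]
shelf edge [ 599. -173.  700.]
counter front [346.  26.   0.]
tap [ 513. -460.  100.]
```

Poses are found: the dispenser is at (607, 53) with yaw -9.4°, and the bowl is at (565, -168). Next I'll work out the approach.

```bash
cat >> h.py <<'E'
YAW=-0.1646; D=np.array([607.5,52.7,0]); RD=Ro.from_euler('z',YAW)
def dw(l): return RD.apply(l)+D
def tool(a,yaw=YAW): # tilt a deg from down toward heading yaw
    a=np.radians(a);return (Ro.from_euler('z',yaw)*Ro.from_matrix(np.c_[[-np.cos(a),0,-np.sin(a)],[0,1,0],[np.sin(a),0,-np.cos(a)]]))
def cur():
    s=sense();return np.array(s["eef_pos"]),Ro.from_euler('xyz',s["tcp_rot"]),s
def to(P,R,pr=True):
    p,r,s=cur();print("shift tool",r.apply(P-p,inverse=True).round(1),"rotvec",(r.inv()*R).as_rotvec().round(4),"dist",np.linalg.norm(P-p).round())
E
python3 - <<'E'
import rig;print([n for n in dir(rig) if n[0]!='_'])
from h import *
gd=globals().get('grip_depth',getattr(rig,'grip_depth',None));print(gd)
R0=tool(0)
p,r,s=cur()
print("rot to vertical-aligned",(r.inv()*R0).as_rotvec())
g=gd if isinstance(gd,(int,float)) else 20
R=tool(40);G=dw([37,0,72])+g*R.apply([0,0,1]);P=G-130*R.apply([0,0,1])
print(G,P,"shift in aligned vertical frame",R0.apply(P-p,inverse=True))
E
```

```text
['MotionError', 'get_calibration', 'grab_frame', 'grip_depth', 'sense', 'sign_off']
18.700000000000003
rot to vertical-aligned [-1.23327162e-03 -1.85575668e-04 -2.93168326e-01]
[655.85757114  44.66767205  57.67496891] [573.42461302  58.36001718 157.26074652] shift in aligned vertical frame [-375.62073891 -446.3512618    50.49104712]
```

```bash
python3 -m creep '[{"rz":-0.147},{"rz":-0.146},{"x":-34,"y":-40.6,"z":4.6},{"x":-34,"y":-40.6,"z":4.6},{"x":-34,"y":-40.6,"z":4.6},{"x":-34,"y":-40.6,"z":4.6},{"x":-34,"y":-40.6,"z":4.6},{"x":-34,"y":-40.6,"z":4.6},{"x":-34,"y":-40.6,"z":4.6},{"x":-34,"y":-40.6,"z":4.6},{"x":-34,"y":-40.6,"z":4.6},{"x":-34,"y":-40.6,"z":4.6},{"x":-34,"y":-40.6,"z":4.6},{"ry":-0.175},{"ry":-0.175},{"ry":-0.174},{"ry":-0.174},{}]' 30
python3 - <<'E'
from h import *
import cv2
R=tool(40);G=dw([37,0,72])+18.7*R.apply([0,0,1])
c=get_calibration("wrist");to(G-130*R.apply([0,0,1]),R);print(cur()[2]["qpos"],cur()[2]["contact_force"])
cv2.imwrite("pics/w1.png",cv2.resize(grab_frame("wrist")[:,:,::-1],(800,600)))
for l in [(19,31,98),(19,-31,98),(19,31,38),(19,-31,38),(44,33,94),(44,-33,94),(5,70,9),(5,-70,9)]: print(l,((proj("w",dw(l),c)[0]+.5)/.7-.5).round())
E
```

```text
shift tool [-488.6 -318.7   50.9] rotvec [-0.1035 -0.6932 -0.2807] dist 586.0
[ 1.11061064e+00  3.53545097e-01  1.63407400e+00  4.78483589e-07
  1.15521625e+00 -2.41751314e-03] [ 0.35234616 -0.04687398 -0.57899283]
(19, 31, 98) [ 88. 858.]
(19, -31, 98) [ 26. 870.]
(19, 31, 38) [122. 778.]
(19, -31, 38) [ 67. 789.]
(44, 33, 94) [106. 868.]
(44, -33, 94) [ 41. 880.]
(5, 70, 9) [164. 729.]
(5, -70, 9) [ 44. 755.]schema error: expected keys x, y, z, rx, ry, rz, hand
```

View pics/w1.png

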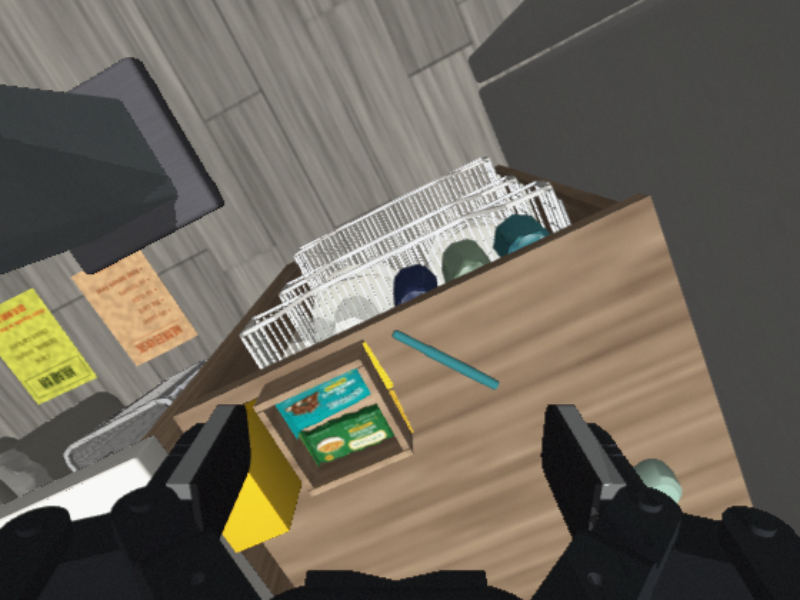

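The move was refused because of its row format, so the arm hasn't moved. The wrist picture shows only the side table and the fingers. I'll resend with every key filled in.

```bash
python3 -m creep '[{"x":0,"y":0,"z":0,"rx":0,"ry":0,"rz":-0.147,"hand":85},{"x":0,"y":0,"z":0,"rx":0,"ry":0,"rz":-0.146,"hand":85},{"x":-34,"y":-40.6,"z":4.6,"rx":0,"ry":0,"rz":0,"hand":85},{"x":-34,"y":-40.6,"z":4.6,"rx":0,"ry":0,"rz":0,"hand":85},{"x":-34,"y":-40.6,"z":4.6,"rx":0,"ry":0,"rz":0,"hand":85},{"x":-34,"y":-40.6,"z":4.6,"rx":0,"ry":0,"rz":0,"hand":85},{"x":-34,"y":-40.6,"z":4.6,"rx":0,"ry":0,"rz":0,"hand":85},{"x":-34,"y":-40.6,"z":4.6,"rx":0,"ry":0,"rz":0,"hand":85},{"x":-34,"y":-40.6,"z":4.6,"rx":0,"ry":0,"rz":0,"hand":85},{"x":-34,"y":-40.6,"z":4.6,"rx":0,"ry":0,"rz":0,"hand":85},{"x":-34,"y":-40.6,"z":4.6,"rx":0,"ry":0,"rz":0,"hand":85},{"x":-34,"y":-40.6,"z":4.6,"rx":0,"ry":0,"rz":0,"hand":85},{"x":-34,"y":-40.6,"z":4.6,"rx":0,"ry":0,"rz":0,"hand":85},{"x":0,"y":0,"z":0,"rx":0,"ry":-0.175,"rz":0,"hand":85},{"x":0,"y":0,"z":0,"rx":0,"ry":-0.175,"rz":0,"hand":85},{"x":0,"y":0,"z":0,"rx":0,"ry":-0.174,"rz":0,"hand":85},{"x":0,"y":0,"z":0,"rx":0,"ry":-0.174,"rz":0,"hand":85},{"x":0,"y":0,"z":0,"rx":0,"ry":0,"rz":0,"hand":85}]' 30
python3 - <<'E'
from h import *
import cv2
R=tool(40);G=dw([37,0,72])+18.7*R.apply([0,0,1])
c=get_calibration("wrist");to(G-130*R.apply([0,0,1]),R);print(cur()[2]["qpos"],cur()[2]["contact_force"])
cv2.imwrite("pics/w2.png",cv2.resize(grab_frame("wrist")[:,:,::-1],(800,600)))
for l in [(19,31,98),(19,-31,98),(19,31,38),(19,-31,38),(44,33,94),(44,-33,94),(5,70,9),(5,-70,9)]: print(l,((proj("w",dw(l),c)[0]+.5)/.7-.5).round())
E
```

```text
clock: 2.4
eef_pos: [573.4, 43.4, 156.8]
tcp_rot: [-3.1, 0.558, 2.972]
contact_force: [-0.3, 0.1, 1.0]
opening: 1.002
grasp_force: 0.0
shift tool [ 1.9 14.6 -2.3] rotvec [-0.0445 -0.1406 -0.0011] dist 15.0
[ 0.22823546  0.1508062   2.19882453 -0.7289942   0.37379738 -0.53139617] [-0.26173728  0.13792987  0.95021951]
(19, 31, 98) [493. 330.]
(19, -31, 98) [370. 329.]
(19, 31, 38) [484. 247.]
(19, -31, 38) [377. 246.]
(44, 33, 94) [490. 352.]
(44, -33, 94) [370. 350.]
(5, 70, 9) [549. 196.]
(5, -70, 9) [313. 195.]
```

View pics/w2.png

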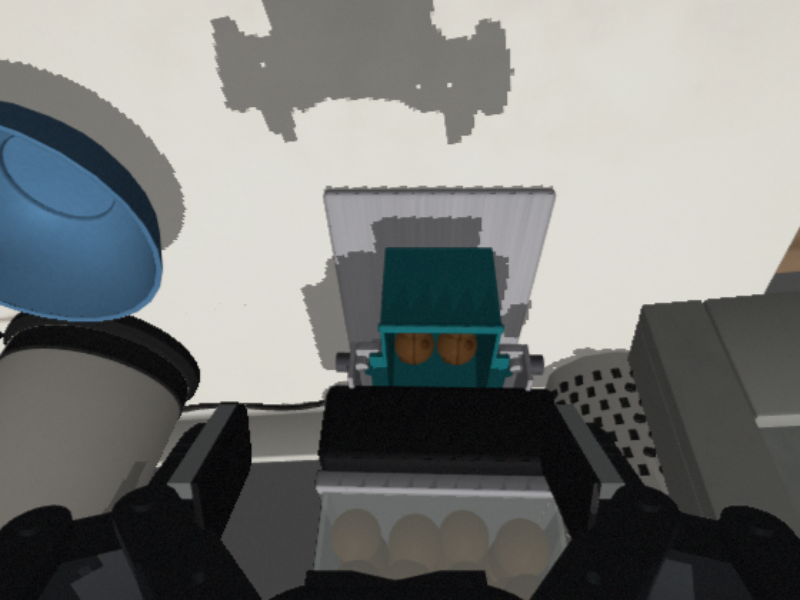

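The wrist picture shows the cup's front rim at (380,329) to (502,329), within about 10 px of the prediction, and the housing below it at (440,430). The tilt came up short because q5 is near the wrist singularity. I'll collect a few poses and fit the kinematics.

```bash
cat > log.py <<'E'
from h import *
import json
s=sense();open("log.jsonl","a").write(json.dumps([list(map(float,s[k])) for k in("qpos","eef_pos","tcp_rot")])+"\n")
E
python3 log.py
python3 -m creep '[{"x":0,"y":8,"z":-30,"rx":0,"ry":0.17,"rz":0,"hand":85},{"x":0,"y":7,"z":-30,"rx":0,"ry":0.17,"rz":0,"hand":85},{"x":0,"y":0,"z":0,"rx":0,"ry":0,"rz":0,"hand":85},{"x":0,"y":0,"z":0,"rx":0,"ry":0,"rz":0,"hand":85}]' >/dev/null; python3 log.py
python3 -m creep '[{"x":50,"y":0,"z":30,"rx":0.15,"ry":0,"rz":0,"hand":85},{"x":50,"y":0,"z":30,"rx":0,"ry":0,"rz":0,"hand":85},{"x":0,"y":0,"z":0,"rx":0,"ry":0,"rz":0,"hand":85},{"x":0,"y":0,"z":0,"rx":0,"ry":0,"rz":0,"hand":85}]' ; python3 log.py
cat > kin.py <<'E'
from h import *
import json
Q=[[1.1106,.353545,1.634074,0,1.155216,-.0024175]]+[l[0] for l in map(json.loads,open("log.jsonl"))]
P=[[276.019,560.227,207.752]]+[l[1] for l in map(json.loads,open("log.jsonl"))]
E=[[-3.14035,0,2.683824]]+[l[2] for l in map(json.loads,open("log.jsonl"))]
def Rw(q):
    return Ro.from_euler('ZYZYZ',[q[0],q[1]+q[2],q[3],q[4],q[5]]) 
def fk(q,k):
    a1,d1,a2,d4,e,d6=k;f=q[1]+q[2];r=a1+a2*np.sin(q[1])+d4*np.sin(f)+e*np.cos(f);z=d1+a2*np.cos(q[1])+d4*np.cos(f)-e*np.sin(f)
    R=Rw(q);return np.array([r*np.cos(q[0]),r*np.sin(q[0]),z])+d6*R.apply([0,0,1]),R
CC=Rw(Q[0]).inv()*Ro.from_euler('xyz',E[0])
K0=np.array([100,400,450,450,0,250.])
fit=least_squares(lambda k:np.concatenate([fk(q,k)[0]-p for q,p in zip(Q,P)]+[.02*(k-K0)]),K0);K=fit.x
lo=np.array([-2.63,-.92,.06,-1.3,0,-3.02]);hi=np.array([2.63,2.1,2.66,4.44,2.69,3.02])
def ik(P,R,q0):
    def f(q):
        p,r=fk(q,K);return np.r_[(p-P)/100,(r*CC*1).inv().__mul__(R).as_rotvec()]
    s=least_squares(f,np.clip(q0,lo+1e-3,hi-1e-3),bounds=(lo,hi));return s.x,np.abs(s.fun).max()
if __name__=="__main__":
    print(CC.as_euler('xyz'),K.round(1))
    for q,p,e in zip(Q,P,E):
        a,R=fk(q,K);print((a-p).round(1),((R*CC).inv()*Ro.from_euler('xyz',e)).magnitude().round(4),np.round(q,2))
E
python3 kin.py
```

```text
clock: 3.45
eef_pos: [482.4, 62.1, 119.8]
tcp_rot: [-2.959, 0.282, 2.947]
contact_force: [0.5, 0.2, 1.0]
opening: 0.997
grasp_force: 0.0Traceback (most recent call last):
  File "kin.py", line 11, in <module>
    CC=Rw(Q[0]).inv()*Ro.from_euler('xyz',E[0])
       ~~^^^^^^
  File "kin.py", line 7, in Rw
    return Ro.from_euler('ZYZYZ',[q[0],q[1]+q[2],q[3],q[4],q[5]])
           ~~~~~~~~~~~~~^^^^^^^^^^^^^^^^^^^^^^^^^^^^^^^^^^^^^^^^^
  File "scipy/spatial/transform/_rotation.pyx", line 1413, in scipy.spatial.transform._rotation.Rotation.from_euler
ValueError: Expected axis specification to be a non-empty string of upto 3 characters, got ZYZYZ
```

```bash
sed -i "s/return Ro.from_euler('ZYZYZ'.*/return Ro.from_euler('ZYZ',[q[0],q[1]+q[2],q[3]])*Ro.from_euler('YZ',[q[4],q[5]])/" kin.py; python3 kin.py; sed -i '/shelf/d' kin.py
```

```text
[ 3.10840525e-07 -3.01600735e-06  1.57078616e+00] [  7.  301.3 555.8 491.8  60.7 360.2]Traceback (most recent call last):
  File "kin.py", line 22, in <module>
    a,R=fk(q,K);print((a-p).round(1),((R*CC).inv()*Ro.from_euler('xyz',e)).magnitude().round(4),np.round(q,2))
                                     ^^^^^^^^^^^^^^^^^^^^^^^^^^^^^^^^^^^^^^^^^^^^^^^^^^^^^^^
AttributeError: 'float' object has no attribute 'round'
```

```bash
sed -i "s/.magnitude().round(4)/.magnitude()/" kin.py; python3 kin.py
python3 - <<'E'
from kin import *
q=np.array(sense()["qpos"])
for tilt in(35,40,45):
  R=tool(tilt)
  for b in(150,130,100,60,30,0):
    P_=dw([37,0,72])+(18.7-b)*R.apply([0,0,1]);s,e=ik(P_,R,q);print(tilt,b,s.round(2),round(e,4))
E
```

```text
[ 3.10840525e-07 -3.01600735e-06  1.57078616e+00] [  7.  301.3 555.8 491.8  60.7 360.2]
[ 1.2 -1.1  0.1] 5.551162933959927e-17 [ 1.11  0.35  1.63  0.    1.16 -0.  ]
[-0.7 -0.4 -0.2] 1.061361861471409e-05 [ 0.23  0.15  2.2  -0.72  0.37 -0.54]
[ 0.8 -0.5 -0.4] 1.0613618614280159e-05 [ 0.2   0.14  1.98 -0.22  0.79 -1.04]
[0.4 0.3 0.4] 1.061361861456552e-05 [ 0.35  0.19  2.15 -0.47  0.71 -0.65]Traceback (most recent call last):
  File "<stdin>", line 6, in <module>
  File "kin.py", line 18, in ik
    s=least_squares(f,np.clip(q0,lo+1e-3,hi-1e-3),bounds=(lo,hi));return s.x,np.abs(s.fun).max()
    return func(*args, **kwargs)
    vector_fun = VectorFunction(
        fun_wrapped,
    ...<6 lines>...
        workers=workers
    )
    self._update_fun()
    ~~~~~~~~~~~~~~~~^^
    self.f = self.fun_wrapped(xp_copy(self.x))
             ~~~~~~~~~~~~~~~~^^^^^^^^^^^^^^^^^
    return np.atleast_1d(self.fun(x))
                         ~~~~~~~~^^^
    return self.f(x, *self.args, **self.kwargs)
           ~~~~~~^^^^^^^^^^^^^^^^^^^^^^^^^^^^^^
  File "kin.py", line 17, in f
    p,r=fk(q,K);return np.r_[(p-P)/100,(r*CC*1).inv().__mul__(R).as_rotvec()]
                                        ~~~~^~
TypeError: Argument 'other' has incorrect type (expected scipy.spatial.transform._rotation.Rotation, got int)
```

```bash
sed -i "s/(r\*CC\*1).inv().__mul__(R).as_rotvec()/((r*CC).inv()*R).as_rotvec()/" kin.py
python3 - <<'E'
from kin import *
q=np.array(sense()["qpos"])
for tilt in(35,40,45):
  R=tool(tilt)
  for b in(150,100,50,0):
   for q0 in (q,[.1,.2,2,1.7,.3,-3],[.1,.2,2,3.1,.3,1.5]):
    P_=dw([37,0,72])+(18.7-b)*R.apply([0,0,1]);s,e=ik(P_,R,q0)
    if e<.01: print("grasp",tilt,b,s.round(2))
# pour about lip fixed over bowl: cup pitch th, heading h; grip tilt 40
B=np.array([565,-168,70.])
for h in(-9,-60,-90,-110,-135,-160,120,90,45):
  q0=None
  for th in(0,30,60,90,105):
    H=np.radians(h);Rc=Ro.from_euler('ZY',[H,np.radians(th)])   # cup orientation
    T=Rc*tool(40,0); Pt=B+Rc.apply([-94,0,-26])+18.7*T.apply([0,0,1])
    best=None
    for qq in ([q0] if q0 is not None else [])+[[0,.3,2,a,.8,c] for a in(-.5,1.5,3) for c in(-2,0,2)]:
      s,e=ik(Pt,T,qq)
      if e<.01: best=s;break
    W_=Pt-360*T.apply([0,0,1]);print("pour",h,th,None if best is None else best.round(2),"wrist",W_.round())
    q0=best if best is not None else q0
E
```

```text
grasp 35 150 [ 0.25  0.09  2.23 -0.76  0.34 -0.49]
grasp 35 150 [ 0.25  0.09  2.23 -0.76  0.34 -0.49]
grasp 35 100 [ 0.22  0.22  2.21 -1.    0.26 -0.27]
grasp 35 100 [ 0.22  0.22  2.21 -1.    0.26 -0.27]
grasp 35 50 [ 0.19  0.34  2.17 -1.3   0.21  0.02]
grasp 35 50 [ 0.19  0.34  2.17 -1.3   0.21  0.02]
grasp 40 150 [ 0.29  0.1   2.31 -1.28  0.3   0.05]
grasp 40 150 [ 0.29  0.1   2.31 -1.28  0.3   0.05]
grasp 40 50 [0.22 0.35 2.24 4.29 0.27 0.73]
grasp 40 0 [0.19 0.47 2.18 4.05 0.29 0.96]
grasp 45 150 [0.33 0.13 2.39 4.44 0.35 0.65]
grasp 45 100 [0.28 0.26 2.34 4.16 0.37 0.91]
grasp 45 50 [0.24 0.39 2.29 3.96 0.4  1.09]
grasp 45 0 [0.21 0.5  2.23 3.82 0.42 1.21]
pour -9 0 [-0.44  0.46  2.5   2.78  0.52  1.67] wrist [ 255. -119.  305.]
pour -9 30 [-0.34  0.27  2.14  0.06  0.56 -1.8 ] wrist [ 413. -144.  431.]
pour -9 60 [-0.28  0.49  1.69 -0.04  1.31 -1.67] wrist [ 612. -175.  459.]
pour -9 90 [-0.25  0.84  1.23 -0.08  1.94 -1.66] wrist [ 798. -205.  383.]
pour -9 105 [-0.24  1.03  1.   -0.1   2.24 -1.67] wrist [ 870. -216.  312.]
pour -60 0 None wrist [408. 103. 305.]
pour -60 30 [-0.
[... 2079 characters left out ...]
 None wrist [411.  99. 312.]
pour 90 0 [-0.71  0.83  1.47  0.52  1.37  2.19] wrist [ 565. -481.  305.]
pour 90 30 [-0.52  0.55  1.68  0.18  1.02  2.52] wrist [ 565. -322.  431.]
pour 90 60 None wrist [ 565. -121.  459.]
pour 90 90 [ 0.12  0.51  1.88 -0.99  1.15 -2.4 ] wrist [565.  67. 383.]
pour 90 105 [ 0.24  0.65  1.87 -1.12  1.36 -2.2 ] wrist [565. 141. 312.]
pour 45 0 [-0.85  0.6   2.01  0.99  0.88  2.29] wrist [ 343. -390.  305.]
pour 45 30 None wrist [ 456. -277.  431.]
pour 45 60 [-0.22  0.46  1.75 -0.32  1.15 -2.41] wrist [ 598. -135.  459.]
pour 45 90 [-0.    0.71  1.49 -0.57  1.63 -2.18] wrist [731.  -2. 383.]
pour 45 105 [ 0.06  0.87  1.36 -0.67  1.86 -2.15] wrist [783.  50. 312.]
```

Run:
```python
from kin import *
q=np.array(sense()["qpos"])
for tilt in(30,32,34):
  R=tool(tilt)
  for b,pull in((120,0),(60,0),(30,0),(0,0),(0,40),(0,90)):
    P_=dw([35-pull,0,72])+(18.7-b)*R.apply([0,0,1]);s,e=ik(P_,R,q);print("grasp",tilt,b,pull,s.round(2),round(e,4))
R=tool(32);to(dw([35,0,72])+(18.7-120)*R.apply([0,0,1]),R)
```

```text
grasp 30 120 0 [ 0.2   0.17  2.14 -0.51  0.38 -0.77] 0.0
grasp 30 60 0 [ 0.18  0.31  2.12 -0.67  0.27 -0.62] 0.0
grasp 30 30 0 [ 0.17  0.37  2.1  -0.79  0.23 -0.5 ] 0.0
grasp 30 0 0 [ 0.16  0.44  2.08 -0.94  0.2  -0.36] 0.0
grasp 30 0 40 [ 0.19  0.4   2.16 -1.14  0.19 -0.13] 0.0
grasp 30 0 90 [ 0.23  0.35  2.25 -1.3   0.2   0.07] 0.0076
grasp 32 120 0 [ 0.21  0.17  2.17 -0.63  0.34 -0.64] 0.0
grasp 32 60 0 [ 0.19  0.31  2.15 -0.87  0.24 -0.41] 0.0
grasp 32 30 0 [ 0.18  0.38  2.13 -1.04  0.21 -0.25] 0.0
grasp 32 0 0 [ 0.16  0.44  2.11 -1.24  0.18 -0.05] 0.0
grasp 32 0 40 [ 0.19  0.4   2.17 -1.3   0.19  0.03] 0.0158
grasp 32 0 90 [ 0.23  0.35  2.25 -1.3   0.21  0.07] 0.0402
grasp 34 120 0 [ 0.23  0.16  2.21 -0.8   0.3  -0.47] 0.0
grasp 34 60 0 [ 0.2   0.31  2.17 -1.13  0.22 -0.15] 0.0
grasp 34 30 0 [ 0.18  0.38  2.15 -1.3   0.2   0.02] 0.0045
grasp 34 0 0 [ 0.17  0.44  2.11 -1.3   0.18  0.01] 0.0275
grasp 34 0 40 [ 0.19  0.4   2.17 -1.3   0.19  0.03] 0.0488
grasp 34 0 90 [ 0.24  0.35  2.25 -1.3   0.21  0.08] 0.0729
shift tool [-112.4   12.9   -9.6] rotvec [-0.1938 -0.278  -0.0021] dist 113.0
```

```bash
echo "D=D+RD.apply([0,3.5,0])" >>h.py
python3 - <<'E'
from kin import *
R=tool(30);to(dw([35,0,72])+(18.7-110)*R.apply([0,0,1]),R)
p,r,s=cur();T=dw([35,0,72])+(18.7-110)*R.apply([0,0,1])
print("after rotation:",R.apply(T-p,inverse=True).round(1))
E
```

```text
shift tool [-118.1   18.2   -1.7] rotvec [-0.1936 -0.2432 -0.0055] dist 119.0
after rotation: [-114.7   14.8   30.1]
```

```bash
python3 -m creep '[{"x":0,"y":0,"z":0,"rx":-0.097,"ry":-0.122,"rz":-0.003,"hand":85},{"x":0,"y":0,"z":0,"rx":-0.097,"ry":-0.122,"rz":-0.003,"hand":85},{"x":-29,"y":3.7,"z":7.5,"rx":0,"ry":0,"rz":0,"hand":85},{"x":-29,"y":3.7,"z":7.5,"rx":0,"ry":0,"rz":0,"hand":85},{"x":-29,"y":3.7,"z":7.5,"rx":0,"ry":0,"rz":0,"hand":85},{"x":-28,"y":3.7,"z":7.5,"rx":0,"ry":0,"rz":0,"hand":85},{"x":0,"y":0,"z":0,"rx":0,"ry":0,"rz":0,"hand":85},{"x":0,"y":0,"z":0,"rx":0,"ry":0,"rz":0,"hand":85},{"x":0,"y":0,"z":0,"rx":0,"ry":0,"rz":0,"hand":85}]'
python3 - <<'E'
from h import *
import cv2
R=tool(30);c=get_calibration("wrist");to(dw([35,0,72])+(18.7-110)*R.apply([0,0,1]),R);print(cur()[2]["qpos"])
im=cv2.resize(grab_frame("wrist")[:,:,::-1],(800,600),interpolation=cv2.INTER_CUBIC);cv2.imwrite("pics/w3.png",im)
for l in [(19,31,98),(19,-31,98),(19,31,38),(19,-31,38),(5,70,9),(5,-70,9)]: print(l,((proj("w",dw(l),c)[0]+.5)/.7-.5).round())
E
```

```text
clock: 4.58
eef_pos: [597.3, 56.9, 151.4]
tcp_rot: [-3.139, 0.523, 2.976]
contact_force: [0.3, -0.1, 0.5]
opening: 0.995
grasp_force: 0.0
shift tool [0.1 1.  0.3] rotvec [-0.0031 -0.0006 -0.0005] dist 1.0
[ 0.20426381  0.19323733  2.13900061 -0.53830714  0.36495828 -0.73811584]
(19, 31, 98) [463. 316.]
(19, -31, 98) [331. 315.]
(19, 31, 38) [454. 232.]
(19, -31, 38) [341. 232.]
(5, 70, 9) [522. 179.]
(5, -70, 9) [273. 179.]
```

View pics/w3.png

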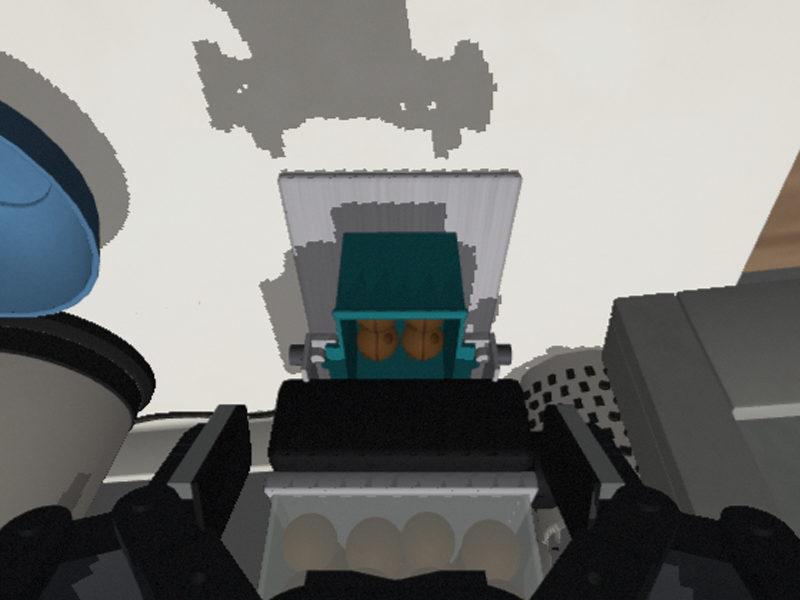

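The cup's rim is centred at x≈401 against a predicted 397, so I need about 2.5 mm more along tool y. The tool then goes straight in along tool z.

```bash
python3 -m creep '[{"x":0,"y":1.5,"z":20,"rx":0,"ry":0,"rz":0,"hand":85},{"x":0,"y":1,"z":20,"rx":0,"ry":0,"rz":0,"hand":85},{"x":0,"y":0,"z":20,"rx":0,"ry":0,"rz":0,"hand":85},{"x":0,"y":0,"z":15,"rx":0,"ry":0,"rz":0,"hand":85},{"x":0,"y":0,"z":15,"rx":0,"ry":0,"rz":0,"hand":85},{"x":0,"y":0,"z":10,"rx":0,"ry":0,"rz":0,"hand":85},{"x":0,"y":0,"z":10,"rx":0,"ry":0,"rz":0,"hand":85},{"x":0,"y":0,"z":0,"rx":0,"ry":0,"rz":0,"hand":85},{"x":0,"y":0,"z":0,"rx":0,"ry":0,"rz":0,"hand":85},{"x":0,"y":0,"z":0,"rx":0,"ry":0,"rz":0,"hand":85}]'
python3 - <<'E'
from h import *
import cv2
D=D+RD.apply([0,2.0,0])
R=tool(30);c=get_calibration("wrist");to(RD.apply([35,0,72])+D+18.7*R.apply([0,0,1]),R);print(cur()[2]["qpos"])
im=cv2.resize(grab_frame("wrist")[:,:,::-1],(800,600),interpolation=cv2.INTER_CUBIC);cv2.imwrite("pics/w4.png",im)
E
```

```text
clock: 5.88
eef_pos: [652.7, 50.4, 56.9]
tcp_rot: [-3.139, 0.524, 2.976]
contact_force: [-0.4, -0.6, 1.3]
opening: 0.995
grasp_force: 0.0
shift tool [1.1 0.4 0.6] rotvec [-0.0026  0.0004 -0.0007] dist 1.0
[ 0.16731642  0.4344047   2.08567707 -0.94248778  0.20599994 -0.34765369]
```

View pics/w4.png

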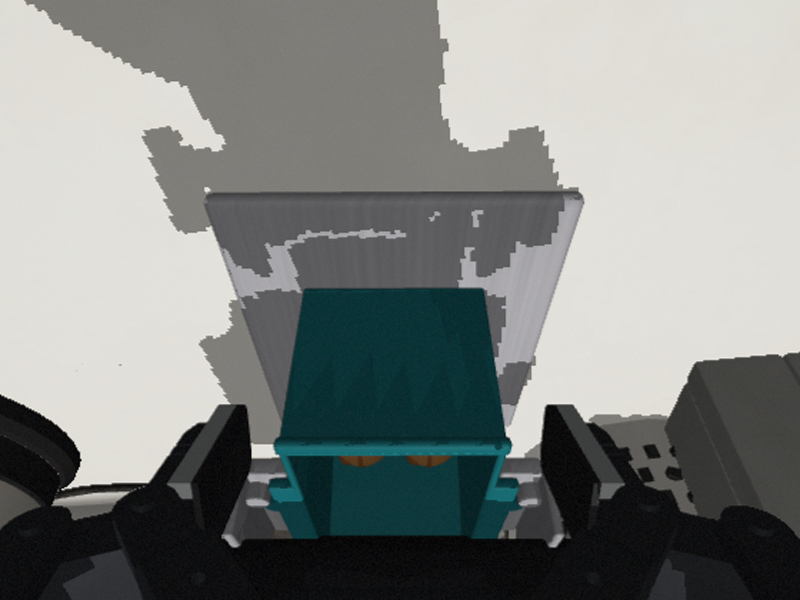

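The cup is centred between the open pads: its rim runs from (277,445) to (510,445), and the pads are at 250 and 545. I'll close the fingers.

```bash
python3 -m creep '[{"x":0,"y":0,"z":0,"rx":0,"ry":0,"rz":0,"hand":50},{"x":0,"y":0,"z":0,"rx":0,"ry":0,"rz":0,"hand":50},{"x":0,"y":0,"z":0,"rx":0,"ry":0,"rz":0,"hand":50},{"x":0,"y":0,"z":0,"rx":0,"ry":0,"rz":0,"hand":50},{"x":0,"y":0,"z":0,"rx":0,"ry":0,"rz":0,"hand":50},{"x":0,"y":0,"z":0,"rx":0,"ry":0,"rz":0,"hand":50}]' 80
```

```text
clock: 6.68
eef_pos: [652.9, 50.3, 57.1]
tcp_rot: [-3.139, 0.524, 2.976]
contact_force: [-4.7, -0.1, 6.6]
opening: 0.705
grasp_force: 84.0
```

```bash
python3 -m creep '[{"x":1.3,"y":0,"z":-0.75,"rx":0,"ry":0,"rz":0,"hand":50},{"x":1.3,"y":0,"z":-0.75,"rx":0,"ry":0,"rz":0,"hand":50},{"x":1.3,"y":0,"z":-0.75,"rx":0,"ry":0,"rz":0,"hand":50},{"x":1.3,"y":0,"z":-0.75,"rx":0,"ry":0,"rz":0,"hand":50},{"x":1.3,"y":0,"z":-0.75,"rx":0,"ry":0,"rz":0,"hand":50},{"x":1.3,"y":0,"z":-0.75,"rx":0,"ry":0,"rz":0,"hand":50},{"x":2.6,"y":0,"z":-1.5,"rx":0,"ry":0,"rz":0,"hand":50},{"x":2.6,"y":0,"z":-1.5,"rx":0,"ry":0,"rz":0,"hand":50},{"x":0,"y":0,"z":0,"rx":0,"ry":0,"rz":0,"hand":50}]'; python3 -c "
from h import *
p,r,s=cur();print(RD.apply(p-D,inverse=True),s['qpos'],s['wrist_torque'])"
```

```text
clock: 7.8
eef_pos: [638.2, 52.8, 57.0]
tcp_rot: [-3.14, 0.524, 2.976]
contact_force: [0.1, -1.1, 6.9]
opening: 0.706
grasp_force: 90.9
[30.22979583  1.66124361 56.97792782] [ 0.17778742  0.41960399  2.11506378 -1.01083654  0.20268659 -0.26901043] [-0.24707854 -0.54962554 -0.17841389]
```

```bash
python3 -m creep '[{"x":4.33,"y":0,"z":-2.5,"rx":0,"ry":0,"rz":0,"hand":50},{"x":4.33,"y":0,"z":-2.5,"rx":0,"ry":0,"rz":0,"hand":50},{"x":4.33,"y":0,"z":-2.5,"rx":0,"ry":0,"rz":0,"hand":50},{"x":4.33,"y":0,"z":-2.5,"rx":0,"ry":0,"rz":0,"hand":50},{"x":4.33,"y":0,"z":-2.5,"rx":0,"ry":0,"rz":0,"hand":50},{"x":4.33,"y":0,"z":-2.5,"rx":0,"ry":0,"rz":0,"hand":50},{"x":4.33,"y":0,"z":-2.5,"rx":0,"ry":0,"rz":0,"hand":50},{"x":4.33,"y":0,"z":-2.5,"rx":0,"ry":0,"rz":0,"hand":50},{"x":2.6,"y":0,"z":-1.5,"rx":0,"ry":0,"rz":0,"hand":50},{"x":0,"y":0,"z":0,"rx":0,"ry":0,"rz":0,"hand":50}]'; python3 -c "
from h import *
p,r,s=cur();print(RD.apply(p-D,inverse=True),s['qpos'],s['wrist_torque'])"
```

```text
clock: 9.05
eef_pos: [594.4, 59.8, 55.6]
tcp_rot: [-3.138, 0.522, 2.977]
contact_force: [0.1, -0.3, -1.4]
opening: 0.7
grasp_force: 90.2
[-14.08653627   1.32529124  55.594114  ] [ 0.2120767   0.37915577  2.19938711 -1.20331675  0.2011994  -0.04346864] [0.08576484 0.42034835 0.01184628]
```

```bash
python3 -m creep '[{"x":4.4,"y":0,"z":-2.8,"rx":0,"ry":0.02,"rz":0,"hand":50},{"x":4.4,"y":0,"z":-2.8,"rx":0,"ry":0.02,"rz":0,"hand":50},{"x":4.4,"y":0,"z":-2.8,"rx":0,"ry":0.02,"rz":0,"hand":50},{"x":4.4,"y":0,"z":-2.8,"rx":0,"ry":0.02,"rz":0,"hand":50},{"x":5.3,"y":0,"z":-3.2,"rx":0,"ry":0.02,"rz":0,"hand":50},{"x":5.3,"y":0,"z":-3.2,"rx":0,"ry":0.02,"rz":0,"hand":50},{"x":5.3,"y":0,"z":-3.2,"rx":0,"ry":0.02,"rz":0,"hand":50},{"x":5.3,"y":0,"z":-3.2,"rx":0,"ry":0.02,"rz":0,"hand":50},{"x":0,"y":0,"z":0,"rx":0,"ry":0,"rz":0,"hand":50}]'; python3 -c "
from h import *
p,r,s=cur();print(RD.apply(p-D,inverse=True),s['qpos'],s['tcp_rot'],s['contact_force'])"
```

```text
clock: 10.18
eef_pos: [550.7, 67.3, 61.0]
tcp_rot: [-3.139, 0.363, 2.975]
contact_force: [-0.3, 0.5, -1.9]
opening: 0.706
grasp_force: 90.3
[-58.44171159   1.60398548  61.03336088] [ 0.20548919  0.32416478  2.17071161 -0.41262799  0.33332817 -0.82901332] [-3.13927846  0.36324184  2.97536366] [-0.28865207  0.5252734  -1.93356456]
```

```bash
cat > plan.py <<'E'
from kin import *
def cup(h,th,lip): # target TCP pose for lip position
    Rc=Ro.from_euler('ZY',np.radians([h,th]));T=Rc*tool(30,0)
    return np.array(lip)+Rc.apply([-96,0,-26])+18.7*T.apply([0,0,1]),T
E
python3 - <<'E'
from plan import *
p,r,s=cur();q=s["qpos"]
A=np.array([470,30,200.]);print("1 shift",r.apply(A-p,inverse=True).round(1))
_,T2=cup(-9.43,27,[0,0,0]);print("2 rot",(r.inv()*T2).as_rotvec().round(3))
P4,T4=cup(-125,27,[535,-180,95]);print("3 rot",(T2.inv()*T4).as_rotvec().round(3));print("4 shift",T4.apply(P4-A,inverse=True).round(1),P4)
for P_,T in((A,r),(A,T2)): q,e=ik(P_,T,q);print(q.round(2),round(e,4))
for h in np.linspace(-9.43,-125,6): q,e=ik(A,cup(h,27,[0,0,0])[1],q);print("yaw",q.round(2),round(e,4))
q,e=ik(P4,T4,q);print(q.round(2),round(e,4))
for th in(50,75,90,105,115):
  P_,T=cup(-125,th,[560,-170,75]);q,e=ik(P_,T,q);print(th,q.round(2),round(e,4),(P_-360*T.apply([0,0,1])).round(),P_.round())
E
```

```text
1 shift [  19.2  -50.5 -155.9]
2 rot [-0.003  0.311 -0.002]
3 rot [ 0.106 -0.     2.014]
4 shift [-32.9 173.7 105.1] [ 590.27079873 -101.06511897   96.74254605]
[ 0.15 -0.07  2.22 -0.19  0.66 -1.13] 0.0
[ 0.07  0.09  2.   -0.01  1.   -1.33] 0.0
yaw [ 0.07  0.09  2.   -0.01  1.   -1.33] 0.0
yaw [ 0.09  0.09  1.99 -0.04  1.01 -0.9 ] 0.0
yaw [ 0.1   0.1   1.98 -0.05  1.03 -0.47] 0.0
yaw [ 0.1   0.11  1.97 -0.06  1.05 -0.06] 0.0
yaw [ 0.1   0.13  1.95 -0.06  1.08  0.34] 0.0
yaw [ 0.09  0.14  1.94 -0.04  1.1   0.73] 0.0
[-0.14  0.45  1.76 -0.06  0.95  0.5 ] 0.0
50 [-0.35  0.42  1.84  0.46  0.85 -0.04] 0.0 [ 540. -199.  453.] [610. -98. 114.]
75 [-0.63  0.47  1.9   0.95  1.05 -0.64] 0.0 [ 450. -327.  402.] [ 596. -118.  148.]
90 [-0.77  0.58  1.91  1.12  1.25 -0.88] 0.0 [ 405. -391.  342.] [ 584. -135.  162.]
105 [-0.87  0.73  1.88  1.22  1.47 -1.05] 0.0 [ 371. -440.  263.] [ 571. -155.  170.]
115 [-0.92  0.84  1.84  1.26  1.62 -1.14] 0.0 [ 355. -462.  203.] [ 561. -169.  171.]
```

```bash
python3 -m creep '[{"x":1.2,"y":-3,"z":-10,"rx":0,"ry":0,"rz":0,"hand":50},{"x":2,"y":-6,"z":-18,"rx":0,"ry":0,"rz":0,"hand":50},{"x":3,"y":-8,"z":-25,"rx":0,"ry":0,"rz":0,"hand":50},{"x":4,"y":-9.5,"z":-25,"rx":0,"ry":0,"rz":0,"hand":50},{"x":3,"y":-8,"z":-25,"rx":0,"ry":0,"rz":0,"hand":50},{"x":3,"y":-8,"z":-25,"rx":0,"ry":0,"rz":0,"hand":50},{"x":2,"y":-6,"z":-18,"rx":0,"ry":0,"rz":0,"hand":50},{"x":1,"y":-2,"z":-10,"rx":0,"ry":0,"rz":0,"hand":50},{"x":0,"y":0,"z":0,"rx":0,"ry":0.05,"rz":0,"hand":50},{"x":0,"y":0,"z":0,"rx":0,"ry":0.065,"rz":0,"hand":50},{"x":0,"y":0,"z":0,"rx":0,"ry":0.065,"rz":0,"hand":50},{"x":0,"y":0,"z":0,"rx":0,"ry":0.065,"rz":0,"hand":50},{"x":0,"y":0,"z":0,"rx":0,"ry":0.065,"rz":0,"hand":50},{"x":0,"y":0,"z":0,"rx":0,"ry":0,"rz":0,"hand":50}]'
python3 -m creep '[{"x":0,"y":0,"z":0,"rx":0.002,"ry":0,"rz":0.05,"hand":50},{"x":0,"y":0,"z":0,"rx":0.004,"ry":0,"rz":0.08,"hand":50},{"x":0,"y":0,"z":0,"rx":0.006,"ry":0,"rz":0.11,"hand":50},{"x":0,"y":0,"z":0,"rx":0.006,"ry":0,"rz":0.12,"hand":50},{"x":0,"y":0,"z":0,"rx":0.006,"ry":0,"rz":0.12,"hand":50},{"x":0,"y":0,"z":0,"rx":0.006,"ry":0,"rz":0.12,"hand":50},{"x":0,"y":0,"z":0,"rx":0.006,"ry":0,"rz":0.12,"hand":50},{"x":0,"y":0,"z":0,"rx":0.006,"ry":0,"rz":0.12,"hand":50},{"x":0,"y":0,"z":0,"rx":0.006,"ry":0,"rz":0.12,"hand":50},{"x":0,"y":0,"z":0,"rx":0.006,"ry":0,"rz":0.12,"hand":50},{"x":0,"y":0,"z":0,"rx":0.006,"ry":0,"rz":0.12,"hand":50},{"x":0,"y":0,"z":0,"rx":0.006,"ry":0,"rz":0.12,"hand":50},{"x":0,"y":0,"z":0,"rx":0.006,"ry":0,"rz":0.12,"hand":50},{"x":0,"y":0,"z":0,"rx":0.006,"ry":0,"rz":0.12,"hand":50},{"x":0,"y":0,"z":0,"rx":0.006,"ry":0,"rz":0.12,"hand":50},{"x":0,"y":0,"z":0,"rx":0.006,"ry":0,"rz":0.12,"hand":50},{"x":0,"y":0,"z":0,"rx":0.006,"ry":0,"rz":0.12,"hand":50},{"x":0,"y":0,"z":0,"rx":0.006,"ry":0,"rz":0.1,"hand":50},{"x":0,"y":0,"z":0,"rx":0,"ry":0,"rz":0,"hand":50}]'
python3 - <<'E'
from plan import *
import cv2
P4,T4=cup(-125,27,[535,-180,112]);to(P4,T4)
p,r,s=cur();print("after rot",T4.apply(P4-p,inverse=True).round(1))
cv2.imwrite("pics/s5.png",cv2.resize(grab_frame("scene")[100:310,140:420,::-1],(800,600),interpolation=cv2.INTER_CUBIC))
E
```

```text
clock: 11.92
eef_pos: [470.9, 29.9, 199.9]
tcp_rot: [-3.139, 0.054, 2.975]
contact_force: [0.2, 0.1, -2.0]
opening: 0.7
grasp_force: 90.2
clock: 14.3
eef_pos: [469.7, 30.1, 200.0]
tcp_rot: [3.138, 0.05, 0.953]
contact_force: [0.5, 0.0, -3.0]
opening: 0.704
grasp_force: 90.2
shift tool [-32.7 173.9  88.7] rotvec [ 0.0037 -0.0023 -0.007 ] dist 198.0
after rot [-33.7 174.   88.2]
```

View pics/s5.png

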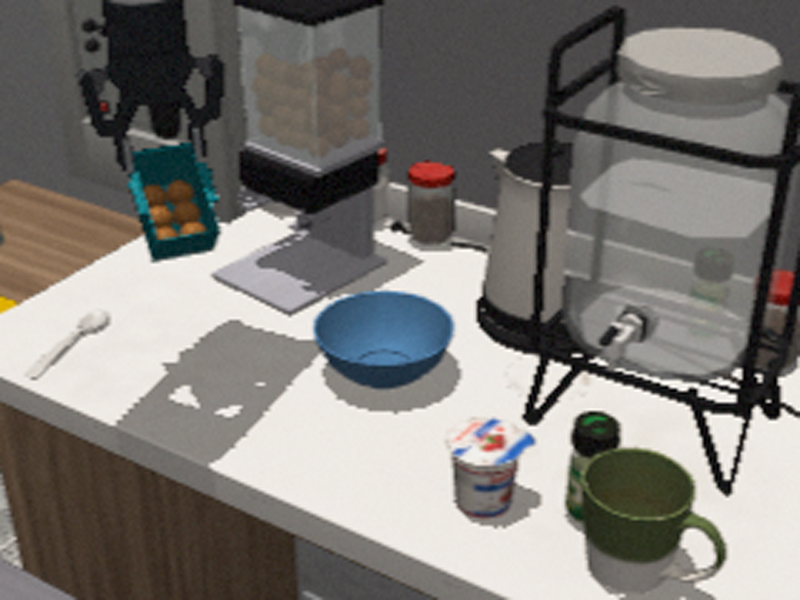

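The picture shows all six walnuts in the cup at (175,210), and the way to the bowl is clear. I'll carry the cup over.

```bash
python3 -m creep '[{"x":-1.7,"y":9,"z":4.4,"rx":0,"ry":0,"rz":0,"hand":50},{"x":-3,"y":15,"z":7.8,"rx":0,"ry":0,"rz":0,"hand":50},{"x":-4,"y":21,"z":10.6,"rx":0,"ry":0,"rz":0,"hand":50},{"x":-5,"y":25,"z":12.6,"rx":0,"ry":0,"rz":0,"hand":50},{"x":-5,"y":25,"z":12.6,"rx":0,"ry":0,"rz":0,"hand":50},{"x":-5,"y":25,"z":12.6,"rx":0,"ry":0,"rz":0,"hand":50},{"x":-4,"y":21,"z":10.6,"rx":0,"ry":0,"rz":0,"hand":50},{"x":-3,"y":18,"z":9,"rx":0,"ry":0,"rz":0,"hand":50},{"x":-2.5,"y":15,"z":8,"rx":0,"ry":0,"rz":0,"hand":50},{"x":0,"y":0,"z":0,"rx":0,"ry":0,"rz":0,"hand":50}]'
python3 - <<'E'
from plan import *
p,r,s=cur();P4,T4=cup(-125,27,[535,-180,112]);print((p-P4).round(1),s["contact_force"])
# rows: th 27->105 ; lip moves
def row(a,b):
    (p,r),(P_,T)=a,b;print("shift",r.apply(P_-p,inverse=True).round(1),"rot",(r.inv()*T).as_rotvec().round(3))
L0=np.array([535,-180,112.]);L1=np.array([562,-168,76.])
ths=[27,32,37,42,47,52];a=(p,r)
for i,t in enumerate(ths[1:]):
    b=cup(-125,t,L0+(L1-L0)*(i+1)/5);row(a,b);a=b
for t0,t1,l in((52,59,L1),(100,107,L1)): row(cup(-125,t0,l),cup(-125,t1,l))
E
```

```text
clock: 15.6
eef_pos: [590.6, -102.2, 113.6]
tcp_rot: [3.139, 0.051, 0.952]
contact_force: [-0.9, 0.8, -1.5]
opening: 0.704
grasp_force: 90.2
[ 0.3 -1.1 -0.1] [-0.86913175  0.75942607 -1.53605447]
shift [ 5.2  2.1 -1.6] rot [ 0.002  0.086 -0.008]
shift [ 3.9  3.  -1. ] rot [0.    0.087 0.   ]
shift [ 3.2  3.  -0.6] rot [ 0.     0.087 -0.   ]
shift [ 2.5  3.  -0.3] rot [0.    0.087 0.   ]
shift [1.8 3.  0. ] rot [-0.     0.087  0.   ]
shift [ -1.5  -0.  -11.7] rot [ 0.     0.122 -0.   ]
shift [ -1.5  -0.  -11.7] rot [0.    0.122 0.   ]
```

```bash
python3 -m creep '[{"x":5,"y":2,"z":-1.6,"rx":0,"ry":0.087,"rz":-0.007,"hand":50},{"x":3.9,"y":3,"z":-1,"rx":0,"ry":0.087,"rz":0,"hand":50},{"x":3.2,"y":3,"z":-0.6,"rx":0,"ry":0.087,"rz":0,"hand":50},{"x":2.5,"y":3,"z":-0.3,"rx":0,"ry":0.087,"rz":0,"hand":50},{"x":1.8,"y":3,"z":0,"rx":0,"ry":0.087,"rz":0,"hand":50},{"x":-0.5,"y":0,"z":-5.9,"rx":0,"ry":0.061,"rz":0,"hand":50},{"x":-0.5,"y":0,"z":-5.9,"rx":0,"ry":0.061,"rz":0,"hand":50},{"x":-0.5,"y":0,"z":-5.9,"rx":0,"ry":0.061,"rz":0,"hand":50},{"x":-0.5,"y":0,"z":-5.9,"rx":0,"ry":0.061,"rz":0,"hand":50},{"x":-0.5,"y":0,"z":-5.9,"rx":0,"ry":0.061,"rz":0,"hand":50},{"x":-0.5,"y":0,"z":-5.9,"rx":0,"ry":0.061,"rz":0,"hand":50},{"x":-0.5,"y":0,"z":-5.9,"rx":0,"ry":0.061,"rz":0,"hand":50},{"x":-0.5,"y":0,"z":-5.9,"rx":0,"ry":0.061,"rz":0,"hand":50},{"x":0,"y":0,"z":0,"rx":0,"ry":0,"rz":0,"hand":50},{"x":0,"y":0,"z":0,"rx":0,"ry":0,"rz":0,"hand":50}]'
python3 - <<'E'
from plan import *
p,r,s=cur();P,T=cup(-125,80,[562,-168,76]);to(P,T);print(s["qpos"].round(2))
E
python3 -m creep '[{"x":-0.5,"y":0,"z":-5.9,"rx":0,"ry":0.061,"rz":0,"hand":50},{"x":-0.5,"y":0,"z":-5.9,"rx":0,"ry":0.061,"rz":0,"hand":50},{"x":-0.5,"y":0,"z":-5.9,"rx":0,"ry":0.061,"rz":0,"hand":50},{"x":-0.5,"y":0,"z":-5.9,"rx":0,"ry":0.061,"rz":0,"hand":50},{"x":-0.5,"y":0,"z":-5.9,"rx":0,"ry":0.061,"rz":0,"hand":50},{"x":-0.5,"y":0,"z":-5.9,"rx":0,"ry":0.061,"rz":0,"hand":50},{"x":-0.5,"y":0,"z":-5.9,"rx":0,"ry":0.061,"rz":0,"hand":50},{"x":-0.5,"y":0,"z":-5.9,"rx":0,"ry":0.061,"rz":0,"hand":50},{"x":0,"y":0,"z":0,"rx":0,"ry":0,"rz":0,"hand":50},{"x":0,"y":0,"z":0,"rx":0,"ry":0,"rz":0,"hand":50},{"x":0,"y":0,"z":0,"rx":0,"ry":0,"rz":0,"hand":50},{"x":0,"y":0,"z":0,"rx":0,"ry":0,"rz":0,"hand":50}]'
python3 - <<'E'
from plan import *
import cv2
P,T=cup(-125,108,[562,-168,76]);to(P,T)
a=cv2.resize(grab_frame("scene")[140:290,190:390,::-1],(400,300),interpolation=cv2.INTER_CUBIC)
b=cv2.resize(grab_frame("top")[120:300,160:400,::-1],(400,300),interpolation=cv2.INTER_CUBIC)
w=cv2.resize(grab_frame("wrist")[:,:,::-1],(400,300))
cv2.imwrite("pics/p6.png",np.vstack([np.hstack([a,b]),np.hstack([w,w*0])]))
E
```

```text
clock: 17.48
eef_pos: [594.1, -120.3, 155.9]
tcp_rot: [3.136, -0.871, 0.964]
contact_force: [-0.6, -0.8, -1.3]
opening: 0.703
grasp_force: 90.5
shift tool [-2.   1.1  0.5] rotvec [0.0023 0.0012 0.0026] dist 2.0
[-0.68  0.49  1.91  1.02  1.11 -0.73]
clock: 18.98
eef_pos: [569.3, -155.7, 174.3]
tcp_rot: [3.123, -1.36, 0.978]
contact_force: [-0.2, 0.5, -2.0]
opening: 0.703
grasp_force: 90.6
shift tool [-3.   1.1 -0.3] rotvec [0.0009 0.0014 0.0037] dist 3.0
```

View pics/p6.png

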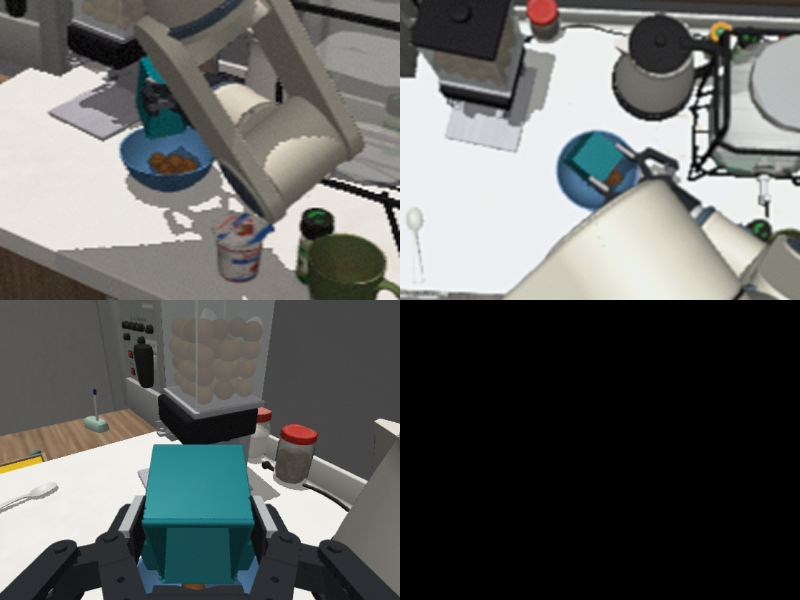

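The bowl holds the walnuts, at (172,163) in the scene tile, none show on the worktop, and the cup looks empty in the wrist tile. That was my tenth picture, so from here I'll check with image code only. Next I'll lift, turn the cup upright and plan the placing.

Run:
```python
from plan import *
p,r,s=cur();q=s["qpos"]
print("1 up90",r.apply([0,0,90],inverse=True).round(1)); p1=p+[0,0,90]
q,e=ik(p1,r,q);print(q.round(2),e)
L=p1-cup(-125,108,[0,0,0])[0]
a=cup(-125,108,L);b=cup(-125,98,L);print("2 rot row 10deg",a[1].apply(b[0]-a[0],inverse=True).round(2),(a[1].inv()*b[1]).as_rotvec().round(3))
for th in(90,60,40,10): q,e=ik(*cup(-125,th,L),q);print(th,q.round(2),round(e,4))
P2,T2=cup(-125,0,L)
q,e=ik(P2,T2,q);print(0,q.round(2),round(e,4))
for h in(-125,-90,-60):
  for o in((440,10),(430,-20)):
    Pg,Tg=cup(h,0,np.array([*o,0])+Ro.from_euler('z',np.radians(h)).apply([66,0,60]));s_,e=ik(Pg,Tg,q);print(h,o,s_.round(2),round(e,4),(Pg-360*Tg.apply([0,0,1])).round())
    s_,e=ik(Pg-80*Tg.apply([0,0,1]),Tg,s_);print("  retreat",s_.round(2),round(e,4))
```

```text
1 up90 [ 88.    0.3 -18.8]
[-0.88  0.59  1.88  1.23  1.57 -0.93] 2.2737367544323206e-15
2 rot row 10deg [-0.28 -0.   16.8 ] [ 0.    -0.175  0.   ]
90 [-0.76  0.42  1.88  1.08  1.33 -0.71] 0.0
60 [-0.46  0.29  1.8   0.61  1.05 -0.16] 0.0
40 [-0.24  0.33  1.72  0.19  1.04  0.28] 0.0
10 [ 0.01  0.53  1.56 -0.29  1.27  0.75] 0.0
0 [ 0.07  0.63  1.51 -0.41  1.38  0.84] 0.0
-125 (440, 10) [ 0.3   0.62  1.86 -0.35  1.12  1.14] 0.0 [555. 174. 330.]
  retreat [ 0.34  0.54  1.77 -0.31  1.28  1.11] 0.0
-125 (430, -20) [ 0.26  0.6   1.91 -0.37  1.08  1.12] 0.0 [545. 144. 330.]
  retreat [ 0.3   0.52  1.82 -0.33  1.25  1.09] 0.0
-90 (440, 10) [ 0.45  0.53  2.07 -0.62  0.89  0.93] 0.0 [440. 211. 330.]
  retreat [ 0.52  0.41  2.01 -0.52  1.06  0.86] 0.0
-90 (430, -20) [ 0.4   0.51  2.12 -0.66  0.85  0.92] 0.0 [430. 181. 330.]
  retreat [ 0.47  0.39  2.06 -0.55  1.02  0.84] 0.0
-60 (440, 10) [ 0.5   0.44  2.29 -0.98  0.65  0.84] 0.0 [340. 184. 330.]
  retreat [ 0.6   0.27  2.26 -0.76  0.81  0.66] 0.0
-60 (430, -20) [ 0.44  0.42  2.33 -1.05  0.61  0.86] 0.0 [330. 154. 330.]
  retreat [ 0.55  0.24  2.31 -0.79  0.78  0.65] 0.0
```

```bash
python3 -m creep '[{"x":15,"y":0,"z":-3.2,"rx":0,"ry":0,"rz":0,"hand":50},{"x":29,"y":0,"z":-6.2,"rx":0,"ry":0,"rz":0,"hand":50},{"x":29,"y":0,"z":-6.2,"rx":0,"ry":0,"rz":0,"hand":50},{"x":15,"y":0,"z":-3.2,"rx":0,"ry":0,"rz":0,"hand":50},{"x":-0.3,"y":0,"z":13.4,"rx":0,"ry":-0.14,"rz":0,"hand":50},{"x":-0.3,"y":0,"z":13.4,"rx":0,"ry":-0.14,"rz":0,"hand":50},{"x":-0.3,"y":0,"z":13.4,"rx":0,"ry":-0.14,"rz":0,"hand":50},{"x":-0.3,"y":0,"z":13.4,"rx":0,"ry":-0.14,"rz":0,"hand":50},{"x":-0.3,"y":0,"z":13.4,"rx":0,"ry":-0.14,"rz":0,"hand":50},{"x":-0.3,"y":0,"z":13.4,"rx":0,"ry":-0.14,"rz":0,"hand":50},{"x":-0.3,"y":0,"z":13.4,"rx":0,"ry":-0.14,"rz":0,"hand":50},{"x":-0.3,"y":0,"z":13.4,"rx":0,"ry":-0.14,"rz":0,"hand":50},{"x":0,"y":0,"z":0,"rx":0,"ry":0,"rz":0,"hand":50},{"x":0,"y":0,"z":0,"rx":0,"ry":0,"rz":0,"hand":50}]'
python3 - <<'E'
from plan import *
p,r,s=cur();q=s["qpos"];o=np.array([430,-20,0.])
Pg,Tg=cup(-90,0,o+Ro.from_euler('z',-np.pi/2).apply([66,0,60]));H=Pg+[0,0,140]
to(H,Tg);print("shift first",r.apply(H-p,inverse=True).round(1));q2,e=ik(H,Tg,q);print(q.round(2),q2.round(2),e)
E
```

```text
clock: 20.88
eef_pos: [612.3, -93.0, 196.3]
tcp_rot: [3.14, -0.242, 0.96]
contact_force: [-0.1, 0.3, -0.7]
opening: 0.706
grasp_force: 90.5
shift tool [ -36.2 -203.1   30.4] rotvec [-0.0861 -0.741  -0.6196] dist 208.0
shift first [ -36.2 -203.1   30.4]
[-0.29  0.31  1.74  0.27  1.02  0.19] [ 0.4   0.24  2.06 -0.54  1.13  0.7 ] 1.3093304218614318e-11
```

```bash
python3 -m creep '[{"x":-4,"y":-20,"z":3,"rx":0,"ry":0,"rz":0,"hand":50},{"x":-7.2,"y":-40.6,"z":6.1,"rx":0,"ry":0,"rz":0,"hand":50},{"x":-7.2,"y":-40.6,"z":6.1,"rx":0,"ry":0,"rz":0,"hand":50},{"x":-7.2,"y":-40.6,"z":6.1,"rx":0,"ry":0,"rz":0,"hand":50},{"x":-7,"y":-40.6,"z":6.1,"rx":0,"ry":0,"rz":0,"hand":50},{"x":-3.6,"y":-20.6,"z":3,"rx":0,"ry":0,"rz":0,"hand":50},{"x":0,"y":0,"z":0,"rx":-0.0108,"ry":-0.0926,"rz":-0.0775,"hand":50},{"x":0,"y":0,"z":0,"rx":-0.0108,"ry":-0.0926,"rz":-0.0775,"hand":50},{"x":0,"y":0,"z":0,"rx":-0.0108,"ry":-0.0926,"rz":-0.0775,"hand":50},{"x":0,"y":0,"z":0,"rx":-0.0108,"ry":-0.0926,"rz":-0.0775,"hand":50},{"x":0,"y":0,"z":0,"rx":-0.0108,"ry":-0.0926,"rz":-0.0775,"hand":50},{"x":0,"y":0,"z":0,"rx":-0.0108,"ry":-0.0926,"rz":-0.0775,"hand":50},{"x":0,"y":0,"z":0,"rx":-0.0108,"ry":-0.0926,"rz":-0.0775,"hand":50},{"x":0,"y":0,"z":0,"rx":-0.0108,"ry":-0.0926,"rz":-0.0775,"hand":50},{"x":0,"y":0,"z":0,"rx":0,"ry":0,"rz":0,"hand":50},{"x":0,"y":0,"z":0,"rx":0,"ry":0,"rz":0,"hand":50}]'
python3 - <<'E'
from plan import *
import cv2
p,r,s=cur();o=np.array([430,-20,0.])
Pg,Tg=cup(-90,0,o+Ro.from_euler('z',-np.pi/2).apply([66,0,60]));to(Pg+[0,0,10],Tg);p,r,s=cur();print("after rot",Tg.apply(Pg+[0,0,10]-p,inverse=True).round(1))
# brown in cup (wrist) / bowl (scene, top)
for n in("wrist","scene","top"):
    im=grab_frame(n);cv2.imwrite(f"pics/{n}7.png",im[:,:,::-1]);h=cv2.cvtColor(im,cv2.COLOR_RGB2HSV)
    b=cv2.inRange(h,(5,120,60),(17,255,220))
    k,lab,st,ce=cv2.connectedComponentsWithStats(b)
    print(n,[(st[i][4],ce[i].round().astype(int).tolist()) for i in range(1,k) if st[i][4]>20])
print(proj("top",[565,-168,20]),proj("scene",[565,-168,20]))
E
```

```text
clock: 22.88
eef_pos: [430.2, -0.3, 157.6]
tcp_rot: [-3.142, 0.523, 1.568]
contact_force: [-0.2, 0.5, -0.7]
opening: 0.706
grasp_force: 90.6
shift tool [ 65.7  -0.2 111.9] rotvec [-0.0015 -0.0002 -0.0026] dist 130.0
after rot [ 65.8  -0.2 111.9]
wrist [(np.int32(2005), [399, 249])]
scene [(np.int32(166), [276, 222])]
top [(np.int32(142), [315, 3]), (np.int32(21), [433, 2]), (np.int32(140), [353, 18]), (np.int32(26), [422, 28]), (np.int32(258), [280, 223])]
[[277.68297828 224.27478733]] [[274.38256911 224.06595461]]
```

```bash
python3 -m creep '[{"x":13,"y":0,"z":22.5,"rx":0,"ry":0,"rz":0,"hand":50},{"x":15,"y":0,"z":25.5,"rx":0,"ry":0,"rz":0,"hand":50},{"x":15,"y":0,"z":25.5,"rx":0,"ry":0,"rz":0,"hand":50},{"x":13,"y":0,"z":22,"rx":0,"ry":0,"rz":0,"hand":50},{"x":7,"y":0,"z":12,"rx":0,"ry":0,"rz":0,"hand":50},{"x":2.5,"y":0,"z":4.3,"rx":0,"ry":0,"rz":0,"hand":50},{"x":0,"y":0,"z":0,"rx":0,"ry":0,"rz":0,"hand":50},{"x":0,"y":0,"z":0,"rx":0,"ry":0,"rz":0,"hand":50}]'
python3 -m creep '[{"x":1.5,"y":0,"z":2.6,"rx":0,"ry":0,"rz":0,"hand":50},{"x":1,"y":0,"z":1.7,"rx":0,"ry":0,"rz":0,"hand":50},{"x":0,"y":0,"z":0,"rx":0,"ry":0,"rz":0,"hand":50}]'
python3 - <<'E'
from plan import *
s=sense();print(s["contact_force"],s["wrist_torque"])
w=get_calibration("wrist");print(proj("w",[565,-168,20],w))
E
```

```text
clock: 24.02
eef_pos: [431.3, 0.9, 28.9]
tcp_rot: [3.14, 0.525, 1.569]
contact_force: [-0.5, 0.0, -0.5]
opening: 0.706
grasp_force: 90.6
clock: 24.4
eef_pos: [430.7, 0.8, 23.1]
tcp_rot: [3.141, 0.526, 1.57]
contact_force: [-0.1, 0.3, -0.3]
opening: 0.703
grasp_force: 90.6
[-0.08519059  0.31891346 -0.29029696] [ 0.35896544  0.00195647 -0.0023168 ]
[[431.20262912 367.71464385]]
```

```bash
python3 -m creep '[{"x":0.6,"y":0,"z":1,"rx":0,"ry":0,"rz":0,"hand":50},{"x":0.6,"y":0,"z":1,"rx":0,"ry":0,"rz":0,"hand":50},{"x":0.4,"y":0,"z":0.7,"rx":0,"ry":0,"rz":0,"hand":50},{"x":0,"y":0,"z":0,"rx":0,"ry":0,"rz":0,"hand":50}]'
python3 -m creep '[{"x":0.4,"y":0,"z":0.7,"rx":0,"ry":0,"rz":0,"hand":50},{"x":0,"y":0,"z":0,"rx":0,"ry":0,"rz":0,"hand":50}]'
```

```text
clock: 24.9
eef_pos: [430.8, 0.8, 20.0]
tcp_rot: [3.141, 0.526, 1.57]
contact_force: [0.2, 0.0, -1.2]
opening: 0.702
grasp_force: 90.6
clock: 25.15
eef_pos: [430.9, 0.8, 19.4]
tcp_rot: [3.141, 0.526, 1.57]
contact_force: [-0.4, 0.7, 1.2]
opening: 0.706
grasp_force: 90.7
```

```bash
python3 -m creep '[{"x":0.3,"y":0,"z":0.5,"rx":0,"ry":0,"rz":0,"hand":50},{"x":0,"y":0,"z":0,"rx":0,"ry":0,"rz":0,"hand":50}]' 
python3 -m creep '[{"x":0,"y":0,"z":0,"rx":0,"ry":0,"rz":0,"hand":64},{"x":0,"y":0,"z":0,"rx":0,"ry":0,"rz":0,"hand":70},{"x":0,"y":0,"z":0,"rx":0,"ry":0,"rz":0,"hand":85},{"x":0,"y":0,"z":0,"rx":0,"ry":0,"rz":0,"hand":85},{"x":0,"y":0,"z":0,"rx":0,"ry":0,"rz":0,"hand":85},{"x":0,"y":0,"z":0,"rx":0,"ry":0,"rz":0,"hand":85}]' 20
python3 -m creep '[{"x":0,"y":0,"z":-8,"rx":0,"ry":0,"rz":0,"hand":85},{"x":0,"y":0,"z":-20,"rx":0,"ry":0,"rz":0,"hand":85},{"x":0,"y":0,"z":-30,"rx":0,"ry":0,"rz":0,"hand":85},{"x":0,"y":0,"z":-40,"rx":0,"ry":0,"rz":0,"hand":85},{"x":0,"y":0,"z":-30,"rx":0,"ry":0,"rz":0,"hand":85},{"x":0,"y":0,"z":0,"rx":0,"ry":0,"rz":0,"hand":85},{"x":0,"y":0,"z":0,"rx":0,"ry":0,"rz":0,"hand":85}]'
python3 - <<'E'
from plan import *
import cv2
w=get_calibration("wrist");im=grab_frame("wrist");h=cv2.cvtColor(im,cv2.COLOR_RGB2HSV)
o=np.array([430.5,-19.5,0]);X=Ro.from_euler('z',-np.pi/2)
for l in[(-46,31,60),(-46,-31,60),(-46,31,0),(-46,-31,0),(66,31,60),(66,-31,60)]:print(l,proj("w",o+X.apply(l),w)[0].round())
m=cv2.inRange(h,(80,100,25),(98,255,255));k,_,st,ce=cv2.connectedComponentsWithStats(m)
print([(st[i].tolist(),ce[i].round().tolist()) for i in range(1,k) if st[i][4]>300])
c,_=cv2.findContours(m,0,2);c=max(c,key=cv2.contourArea);print(cv2.approxPolyDP(c,6,True)[:,0].tolist())
b=cv2.inRange(h,(5,120,60),(17,255,220));k,_,st,ce=cv2.connectedComponentsWithStats(b);print([(st[i].tolist()) for i in range(1,k) if st[i][4]>20])
for n in("top","scene"):
    t=grab_frame(n);h=cv2.cvtColor(t,cv2.COLOR_RGB2HSV);b=cv2.inRange(h,(5,120,60),(17,255,220));k,_,st,ce=cv2.connectedComponentsWithStats(b);print(n,[(st[i].tolist()) for i in range(1,k) if st[i][4]>8 and st[i][1]>100])
    B=cv2.inRange(h,(99,90,40),(112,255,255));k,_,st,ce=cv2.connectedComponentsWithStats(B);print("blue",[(st[i].tolist()) for i in range(1,k) if st[i][4]>300])
    # change against start outside the work
    d=cv2.absdiff(t,cv2.resize(cv2.imread(f"pics/{n}0.png")[:,:,::-1],(560,420))).max(2);k,_,st,_=cv2.connectedComponentsWithStats((cv2.medianBlur(d,5)>45).astype(np.uint8));print("diff",[st[i].tolist() for i in range(1,k) if st[i][4]>40])
E
```

```text
clock: 25.4
eef_pos: [430.9, 0.8, 19.3]
tcp_rot: [3.141, 0.526, 1.57]
contact_force: [-2.2, 3.4, 9.9]
opening: 0.704
grasp_force: 91.9
clock: 26.15
eef_pos: [430.8, 0.8, 18.7]
tcp_rot: [3.141, 0.526, 1.57]
contact_force: [0.4, -0.3, 0.1]
opening: 0.995
grasp_force: 0.0
clock: 27.02
eef_pos: [430.3, 64.8, 129.1]
tcp_rot: [3.142, 0.526, 1.571]
contact_force: [-0.7, 0.1, 0.5]
opening: 0.997
grasp_force: 0.0
(-46, 31, 60) [320. 212.]
(-46, -31, 60) [234. 212.]
(-46, 31, 0) [314. 157.]
(-46, -31, 0) [240. 157.]
(66, 31, 60) [310. 290.]
(66, -31, 60) [244. 290.]
[([226, 158, 104, 131, 10794], [278.0, 223.0])]
[[241, 158], [238, 229], [226, 242], [234, 267], [243, 268], [246, 288], [309, 288], [329, 245], [326, 231], [317, 230], [314, 158]]
[[408, 293, 13, 6, 44], [358, 298, 22, 23, 281]]
top [[267, 214, 26, 22, 258], [331, 340, 6, 3, 13], [338, 341, 7, 3, 16]]
blue [[254, 199, 48, 47, 1354]]
diff [[194, 180, 31, 24, 490], [65, 205, 52, 29, 648], [16, 211, 80, 209, 4971], [266, 213, 28, 24, 390], [79, 228, 138, 69, 4873], [208, 251, 43, 28, 1022], [0, 262, 63, 114, 3137], [210, 365, 29, 22, 319], [0, 390, 11, 30, 290], [172, 396, 49, 24, 676], [250, 396, 17, 24, 257]]
scene [[265, 217, 23, 10, 165], [276, 376, 17, 8, 24]]
blue [[250, 202, 48, 34, 1018], [411, 373, 107, 47, 2558]]
diff [[102, 6, 8, 16, 61], [53, 26, 13, 16, 80], [96, 53, 33, 28, 527], [0, 85, 26, 56, 733], [118, 84, 27, 40, 424], [139, 126, 49, 61, 1514], [222, 169, 34, 34, 688], [35, 170, 71, 80, 2517], [139, 203, 93, 46, 2684], [265, 216, 23, 11, 193], [121, 293, 23, 13, 184], [114, 332, 28, 21, 306], [104, 338, 14, 10, 45], [0, 347, 45, 36, 1138], [59, 351, 14, 9, 52]]
```

Run:
```python
from plan import *
w=get_calibration("wrist")
print(proj("w",[[565,-168,15],[640,-168,58],[490,-168,58],[565,-93,58],[565,-243,58]],w).round())
for px in((369,309),(414,296)):
    d=w["R"].T@np.linalg.inv(w["K"])@[*px,1];o=-w["R"].T@w["t"]
    for z in(13,98,200):print(px,z,(o+d*(z-o[2])/d[2]).round())
import cv2
t=grab_frame("wrist");print(t[309,369],t[296,414])
h=cv2.cvtColor(grab_frame("top"),cv2.COLOR_RGB2GRAY)[212:238,264:296]
c=cv2.HoughCircles(cv2.resize(h,None,fx=8,fy=8,interpolation=cv2.INTER_CUBIC),cv2.HOUGH_GRADIENT,1,55,param1=60,param2=12,minRadius=30,maxRadius=48);print(c)
```

```text
[[389. 291.]
 [463. 325.]
 [330. 325.]
 [416. 292.]
 [382. 350.]]
(369, 309) 13 [ 552. -221.   13.]
(369, 309) 98 [504. -49.  98.]
(369, 309) 200 [447. 158. 200.]
(414, 296) 13 [ 601. -185.   13.]
(414, 296) 98 [534. -27.  98.]
(414, 296) 200 [454. 163. 200.]
[120  80  47] [30 19 15]
None
```

```bash
python3 -c "
from rig import *
print(sign_off())"
```

```text
the job is handed in; nothing more can be done
None
```

I handed in the job at about 27 s: the cup came out of the dispenser with all six walnuts, they were tipped into the blue bowl, and the empty cup stands upright on the worktop near (430, -20) mm, well clear of the dispenser. After the pour I saw walnuts only in the bowl and none on the worktop, but I did not count all six there one by one, nor check each bystander separately.

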